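# Hang the display bin on the slat panel

### The arm

A 6-joint arm with a two-finger parallel gripper is mounted at the origin on a cart in front of the work surface, level with it; the furniture and walls round the work are solid. World frame = base frame: x ahead of the robot, y to its left, z up, the work surface at z = 0. Lengths are in m, angles in rad, forces in N, time in s.
With the tool pointing down it reaches from about 0.25 to 0.775 m from the base axis. Payload 4 kg.
Tool frame: the origin (TCP) lies midway between the tips of the shut fingers; the grasp point (between the pads) lies behind it (bot.hold_point_z is the z of the grasp point in the tool frame, in m); z points along the fingers, y is the direction in which the jaws open and shut (so a half turn about z gives the same grasp; the last joint's range is limited). The gripper opens to 85 mm and grips with 20 to 120 N. Pads are 22 mm wide; open, the fingers measure 114 mm over their backs; the gripper's body (76 mm by 85 mm) begins 54 mm behind the grasp point. The pads swing forward as they close: fully open they stand 13 mm farther back than shut.
Start: joints at [-1.447, 0.087, 1.371, -0, 1.684, -0.103], TCP at [0.124, -0.536, 0.231] pointing down, gripper open.
Joint ranges: [-3.1, 3.1], [-0.76, 2.03], [0.27, 2.55], [-1.08, 4.22], [0.17, 2.65], [-2.57, 2.57]. Speed limits (rad/s): [2.79, 2.79, 3.14, 3.14, 3.14, 3.14].

### API

Orientations are given as a rotation vector (axis times angle).
In Python, from rig import bot gives the robot as it stands. The module is installed in compiled form; this text tells all that it offers.
- The arm moves only by the tool step_arm, never from a script. Its argument "deltas" is a list that holds one entry, the list of rows, each a list of 7 numbers: the shift along the tool's x, y, z in m, then the turn, a rotation vector about the tool's x, y, z in degrees, then the closure in counts, from 0 (fully open) to 255 (shut). In form: [[[dx, dy, dz, ax, ay, az, hand], ...]]. A call has 1 to 8 rows; each row shifts and turns the commanded pose from where the row before left it, along the tool's axes as they then stand; what a row does not reach is not made up. A row lasts 1/12 s, in which the tool goes at most 41.7 mm and 7.16 degrees, less where a joint would pass 70% of its speed; a pose out of reach is approached as far as the arm can. A call is refused whole if a number of a shift passes 0.0417 or a number of a turn 7.16, either way. A call with a gripper value outside its range is refused whole. The fingers move at their own pace and stop on an object; "squeeze" is the grip in N (left out, the last holds). Time passes only in rows, so rows that do not move let the fingers close. It gives the time, the measured TCP pose, the force and the opening at its end, in the units of the state.
- bot.get_obs(): the state, without advancing time (a new reading comes with each control period).
- bot.read_camera(name): name is "scene" or "top" or "wrist"; returns (picture, depth): 384x512x3 uint8, blue, green, red; 384x512 float32, m along the optical axis (not along the pixel's ray), 0 where there is no reading.
- bot.get_calibration(name): a dict with "mtx" (3x3 intrinsics, pixels), "R" (3x3) and "t" (3): a world point X has camera coordinates R X + t; the wrist camera has in their place "T_tool_cam" (4x4, takes a point from camera to tool coordinates, whose origin is the TCP and whose axes are the flange's). Camera axes: x right, y down, z forward; pixel columns grow to the right and rows downward; lengths in m; the calibration is good to about 2 mm. A picture is of the moment at which its call begins: read the wrist's pose just before it. get_calibration takes no time and is no camera call.
- bot.finish_job(): hands the job in, once; it reports no verdict.
The state is a dict: "time_s": time; "joints": joint angles; "qd": joint speeds; "tau": joint torques, N m; "eef_pos": TCP position; "orientation": TCP orientation; "wrist_force": force on the tool from outside, world axes, zero at the start; "ft_torque": the same for the moment, N m; "opening": finger opening in m.
Only numpy, scipy, OpenCV 4.12 (cv2) and the standard library are available. Lean on these libraries where they do the work, as an engineer would, in place of code of your own. Each camera call takes 0.05 s, during which the arm holds its last target.

### The job

Hang the empty grey shop bin on the slat panel: with its front end tilted well up, feed the hook on its back into the panel's upper slot and swing the front down until the bin rests, still tilted, on the spring catch in the lower slot. Let go of it there, then push its front ledge down from above until it snaps past the catch and hangs level with its back flush against the panel. Leave the white mug, small toadstool, dark votive and hare where they stand.

Things in the scene. Friction and masses are not known exactly. Their poses are not given: they have to be found in the camera images.
- shop_bin: Grey sheet-metal bin, open on top, loose, 0.14 to 0.28 kg: 110 mm long (its x), 56 wide (y), 60 tall, walls 3; starts upright on the table, back end roughly away from the robot. Origin: centre of its underside; x points to its back end, z up. Back face at x = 55. Low on the back a nose ends in a round bead along y, radius 5, centred at x = 68, z = 16. Grip from above across its width.
- bin_hook (a point): On the bin, at x = 55, z = 56 mm of its frame, same axes: where the back face meets the underside of the hook. Hook, 44 mm wide: a tongue 4 thick reaches back 10 mm (top level with the rim), and from its end a lip 4 thick turns up, to 26 mm above this point; gap between back face and lip 6 mm. Hung, this point lies on the slot's lower edge at the panel's front face.
- bin_ledge (a point): On the bin, at x = -66, z = 60 mm of its frame: middle of the top of the front finger ledge (20 deep in x, 56 wide, 4 thick), the place to push down.
- stand: Fixed stand: steel foot plate 90 x 170 x 12 mm (x from -15 to 75), two uprights at y = -60, 60 behind the panel, 150 tall. It carries a wooden slat panel with two long slots, 190 mm wide, 36 deep (x from 0 to 36), 122 tall, clamped at a height that changes and is not measured. Origin on the table below the middle of the panel's front face; x points into the panel, z up.
- upper_slot (a point): Fixed on the stand, same axes: on the panel's front face at its middle, 116 mm up, the MEAN height of the upper slot's lower edge E; E really lies 12 mm lower to 12 higher: feel or look. The panel's flat top edge is 42 mm above E. Slot mouth 22 mm high in 4 mm front slats; cavity behind to 30 mm deep and 35 above E. The lip enters with the bin's front up 40 to 45 degrees, moving in and up.
- lower_slot (a point): Fixed on the stand, 80 mm up, MEAN middle of the lower slot (shifts with the panel as E does): slot from 50 to 22 mm below E, holding a sprung steel roller, 12 mm thick, along y, 31 mm below E, 8 mm in. The bin's nose stops under its front with the bin's front still about 16 degrees up; 4 to 15 N down on the ledge makes it give, and the bin snaps level.
- white_mug: White mug 74 x 105 x 83 mm, bystander, loose; origin at the centre of its underside.
- toadstool: Small toadstool ornament 62 x 63 x 80 mm, bystander, loose; origin at the centre of its underside.
- dark_votive: Dark glass votive bowl 60 x 60 x 44 mm, bystander, loose; origin at the centre of its underside.
- hare_figure: Dark sitting hare ornament 36 x 50 x 102 mm, bystander, loose; origin at the centre of its underside.

How it is judged:
By the outcome, as a careful person would: the job done as asked, in the order asked, and still so for the second after the job is handed in, with the robot touching nothing.
It also fails if it takes over 61 s, if anything falls off the work surface, if the arm or the gripper's body presses on something with over 40 N, if the wrist force passes 120 N, or if a joint passes its speed limit or range.

## Working session

There is one attempt and no reset: what is moved stays moved. The work goes in short steps, Python scripts to look and compute and a tool call to move; the robot and the scene stay as the last step left them, time stands still between calls to the robot, and variables do not carry over. Pictures are saved under pics/ and viewed, and the job is handed in when it is done.

Besides the shell and the picture viewer there is one more tool, called after "Emit:" as name(argument=value, ...) on one line, values as JSON. step_arm: Moves the arm, as the interface text tells. Its arguments: {"type":"object","properties":{"deltas":{"type":"array"},"squeeze":{"type":"number"}},"required":["deltas"]}

```bash
mkdir -p pics; python3 - <<'E'
from rig import bot
import cv2, numpy as np, pickle
o=bot.get_obs(); print(o, bot.hold_point_z)
for n in ("scene","top"):
    im,d=bot.read_camera(n); cv2.imwrite(f"pics/{n}0.png",im); np.save(f"{n}0.npy",d)
    c=bot.get_calibration(n); print(n,c)
print(bot.get_calibration("wrist"))
E
```

```text
{'time_s': 0.0, 'joints': array([-1.44708834e+00,  8.79847667e-02,  1.37228765e+00,  7.52659193e-06,
        1.68360215e+00, -1.03122816e-01]), 'qd': array([-0.00174604,  0.00165632, -0.00064344,  0.00100112, -0.00169067,
        0.00076699]), 'tau': array([ 1.36668819e-03, -3.51869702e+01, -3.13272429e+01,  1.14041529e-05,
        1.08586726e-02, -2.97964725e-06]), 'eef_pos': array([ 0.12361269, -0.53540934,  0.23010592]), 'orientation': array([-3.11914171e+00, -3.55284682e-01,  2.51254634e-05]), 'wrist_force': array([ 0.35190938,  0.1349679 , -0.57931839]), 'ft_torque': array([0.02968008, 0.04733825, 0.00866142]), 'opening': 0.08542161353008332} -0.0187
scene {'mtx': array([[471.93746409,   0.        , 265.12615484],
       [  0.        , 471.93746409, 192.2557639 ],
       [  0.        ,   0.        ,   1.        ]]), 'R': array([[ 0.63321594, -0.77397454, -0.00099097],
       [-0.53552204, -0.4372044 , -0.72254305],
       [ 0.55879667,  0.45805647, -0.69132522]]), 't': array([-0.50688942,  0.21198319,  1.06683428])}
top {'mtx': array([[477.81040375,   0.        , 265.77324057],
       [  0.        , 477.81040375, 193.64581915],
       [  0.        ,   0.        ,   1.        ]]), 'R': array([[ 0.00581617, -0.99993852, -0.00944029],
       [-0.9965584 , -0.00501536, -0.08274172],
       [ 0.08268929,  0.00988905, -0.99652631]]), 't': array([-0.23903901,  0.48824799,  1.21249761])}
{'mtx': array([[340.10929903,   0.        , 252.30328254],
       [  0.        , 340.10929903, 188.92665137],
       [  0.        ,   0.        ,   1.        ]]), 'T_tool_cam': array([[ 4.11223955e-04, -9.57154899e-01, -2.89576121e-01,
         7.24447460e-02],
       [ 9.99999049e-01,  7.74698828e-04, -1.14057476e-03,
        -2.74505273e-04],
       [ 1.31604100e-03, -2.89575377e-01,  9.57154308e-01,
        -1.42180616e-01],
       [ 0.00000000e+00,  0.00000000e+00,  0.00000000e+00,
         1.00000000e+00]])}
```

View pics/scene0.png

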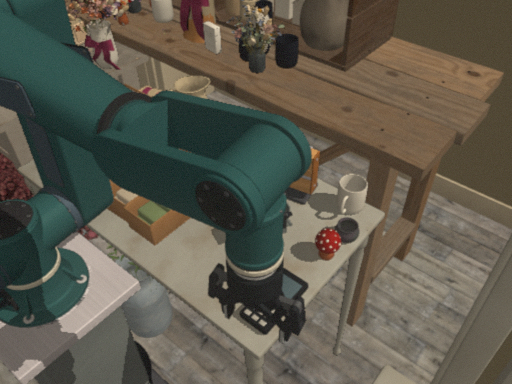

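View pics/top0.png

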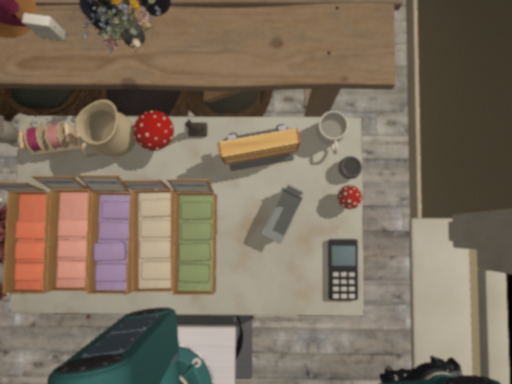

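The top view shows the bin at about (274,214), the panel at (258,145), the mug (333,125), votive (349,167), toadstool (349,197) and hare (197,129). Next I turn the depth into world points.

```bash
cat > h.py <<'E'
from rig import bot
import cv2, numpy as np
def cloud(n,d):
    c=bot.get_calibration(n); K=c["mtx"]
    v,u=np.indices(d.shape)
    P=np.stack([(u-K[0,2])/K[0,0]*d,(v-K[1,2])/K[1,1]*d,d],-1)
    return (P-c["t"])@c["R"]
E
python3 - <<'E'
from h import *
d=np.load("top0.npy"); W=cloud("top",d); im=cv2.imread("pics/top0.png")
for u,v in [(274,214),(258,145),(333,125),(349,167),(349,197),(197,129),(330,220),(300,250),(288,190),(258,235),(240,148),(280,142)]: print(u,v,W[v,u].round(3))
x0,x1,y0,y1=190,370,100,260
crop=cv2.resize(im[y0:y1,x0:x1],None,fx=4,fy=4,interpolation=cv2.INTER_CUBIC)
cv2.imwrite("pics/topc.png",crop)
z=W[y0:y1,x0:x1,2]; cv2.imwrite("pics/topz.png",cv2.resize(cv2.applyColorMap(np.clip(z/0.2*255,0,255).astype(np.uint8),cv2.COLORMAP_JET),None,fx=4,fy=4,interpolation=cv2.INTER_NEAREST))
E
```

```text
274 214 [ 0.438 -0.258 -0.003]
258 145 [ 0.591 -0.219  0.153]
333 125 [ 0.672 -0.412  0.011]
349 167 [ 0.561 -0.453  0.008]
349 197 [ 0.477 -0.44   0.085]
197 129 [ 0.653 -0.059  0.041]
330 220 [ 0.423 -0.404 -0.004]
300 250 [ 0.345 -0.326  0.002]
288 190 [ 0.496 -0.292  0.057]
258 235 [ 0.383 -0.217  0.001]
240 148 [ 0.584 -0.178  0.155]
280 142 [ 0.599 -0.27   0.154]
```

View pics/topc.png

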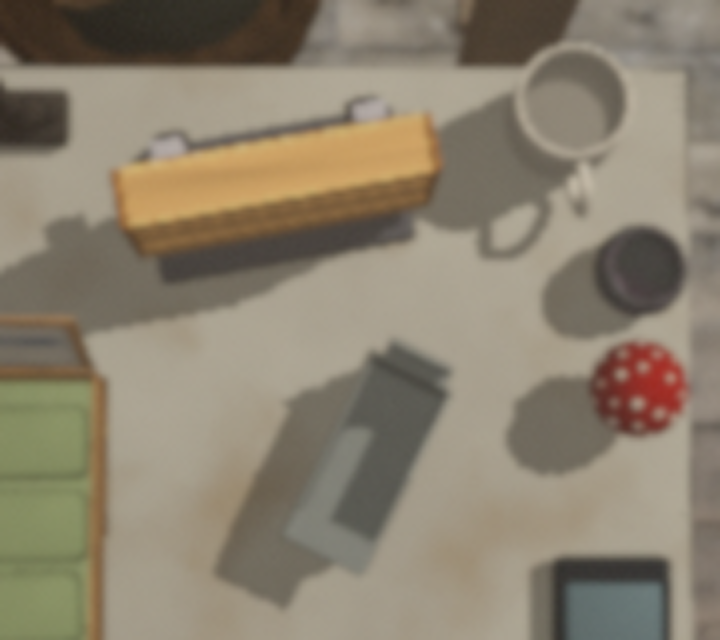

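View pics/topz.png

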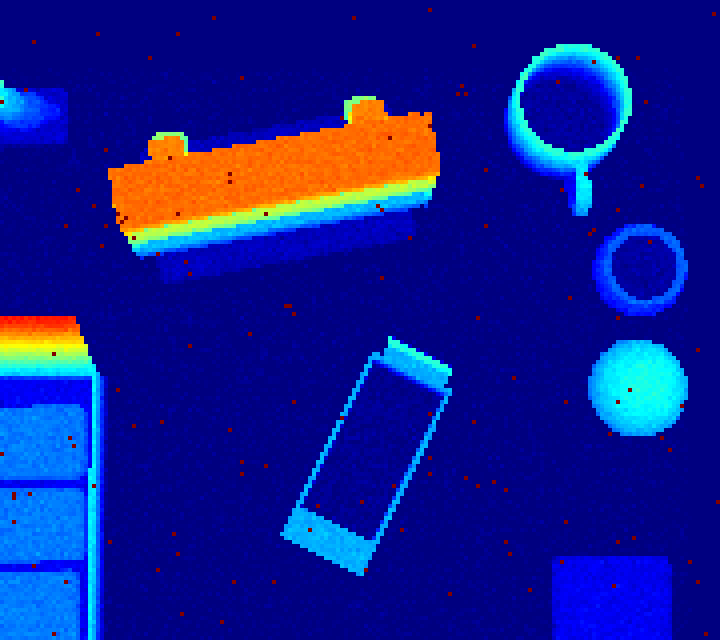

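```bash
python3 - <<'E'
from h import *
d=np.load("top0.npy"); W=cloud("top",d)
def rect(m,name):
    p=W[m]; r=cv2.minAreaRect((p[:,:2]*1000).astype(np.float32)); print(name,len(p),r,"z",np.median(p[:,2]).round(4), p[:,2].std().round(4))
    return p
v,u=np.indices(d.shape)
box=lambda a,b,c,e:(u>=a)&(u<b)&(v>=c)&(v<e)
z=W[...,2]
print("table", np.median(z[box(300,320,220,250)]), np.median(z[box(260,300,165,178)]))
p=rect(box(217,300,120,162)&(z>.148)&(z<.162),"top panel")
# clean using morphological open
m=(box(217,300,135,162)&(z>.148)&(z<.162)).astype(np.uint8)
m=cv2.morphologyEx(m,cv2.MORPH_OPEN,np.ones((3,3),np.uint8))>0
m&=~box(225,240,100,140)
rect(m,"top panel open")
# front edge line of top: per column the lowest v
fr=[]
for c in range(225,296):
    col=np.where(m[:,c])[0]
    if len(col): fr.append(W[col.max(),c])
fr=np.array(fr); l=cv2.fitLine((fr[:,:2]*1000).astype(np.float32),cv2.DIST_HUBER,0,.01,.01).ravel(); print("front line",l, np.degrees(np.arctan2(l[1],l[0])))
ends=[W[v[m&(u==c)],c] for c in ()]
# foot plate
rect(box(228,296,150,172)&(z>.008)&(z<.018),"foot")
mb=box(255,306,183,250)&(z>.045)&(z<.08)
rect(mb,"bin rim all")
rect(mb&(z>.07),"lip")
rect(mb&(z<.066),"rim no lip")
E
```

```text
table 2.2720954694578064e-05 -1.556912014184747e-05
top panel 1347 ((604.19384765625, -218.28076171875), (49.593257904052734, 189.75636291503906), 10.884651184082031) z 0.154 0.0022
top panel open 1096 ((598.187255859375, -219.40191650390625), (36.68894577026367, 189.97885131835938), 10.263060569763184) z 0.1542 0.0021
front line [ 1.8767549e-01 -9.8223108e-01  5.7987616e+02 -2.1497836e+02] -79.18284
foot 437 ((575.0164794921875, -223.77093505859375), (19.49960708618164, 169.7578125), 10.60136890411377) z 0.0119 0.0022
bin rim all 417 ((437.0, -278.0785217285156), (55.72707748413086, 138.20257568359375), 63.739959716796875) z 0.0598 0.0044
lip 13 ((497.5338134765625, -307.3229675292969), (42.721683502197266, 3.729877233505249), 63.68006134033203) z 0.0782 0.0028
rim no lip 399 ((435.5987854003906, -277.38720703125), (55.72707748413086, 135.07762145996094), 63.739959716796875) z 0.0597 0.0031
```

```bash
cat >> h.py <<'E'
from scipy.spatial.transform import Rotation as Ro
def T(R,p):
    M=np.eye(4); M[:3,:3]=R; M[:3,3]=p; return M
YP=np.radians(10.6); SO=np.array([.5805,-.2227,0.]); E=.112   # stand
BO=np.array([.4418,-.2803,0.]); YB=np.radians(-26.2)           # bin at start
AL=np.radians(30); G=np.array([-.030,0,.042]); H=np.array([.055,0,.056])
HZ=bot.hold_point_z
def bin_tool(al=AL,g=G):
    # tool in bin frame: y=bin y, z = down tilted forward(+x) by al
    z=np.array([np.sin(al),0,-np.cos(al)]); y=np.array([0,1.,0]); x=np.cross(y,z)
    R=np.stack([x,y,z],1); return T(R,g-HZ*z)
def Tbin0(): return T(Ro.from_euler('z',YB).as_matrix(),BO)
def Tstand(): return T(Ro.from_euler('z',YP).as_matrix(),SO)
def Tbin_hang(hx,hz,phi,y=0.):
    # front up phi deg; H at (hx, y, E+hz) stand frame (m)
    R=Ro.from_euler('y',phi,degrees=True).as_matrix()
    return Tstand()@T(R,np.array([hx,y,E+hz])-R@H)
def cur():
    o=bot.get_obs(); return T(Ro.from_rotvec(o["orientation"]).as_matrix(),o["eef_pos"]),o
def plan(C,Tg,N=None,vmax=.035,wmax=6.5):
    D=np.linalg.inv(C)@Tg; w=Ro.from_matrix(D[:3,:3]).as_rotvec()
    if N is None: N=int(np.ceil(max(np.linalg.norm(D[:3,3])/vmax,np.degrees(np.linalg.norm(w))/wmax,1)))
    Rs=Ro.from_rotvec(w/N).as_matrix(); S=sum(np.linalg.matrix_power(Rs,i) for i in range(N))
    d=np.linalg.solve(S,D[:3,3])
    print(N,"rows of",np.round(d,4).tolist(),np.round(np.degrees(w/N),2).tolist())
    return N,d,w/N
def wrist(R,j1,q23):
    # R=Rz(j1)Ry(q23)Rz(j4)Ry(j5)Rz(j6+90)
    M=Ro.from_euler('y',-q23,degrees=True).as_matrix()@Ro.from_euler('z',-j1,degrees=True).as_matrix()@R
    a=Ro.from_matrix(M).as_euler('ZYZ',degrees=True); return a-[0,0,90]
E
python3 - <<'E'
from h import *
C,o=cur(); j=np.degrees(o["joints"]); print(wrist(C[:3,:3],j[0],j[1]+j[2]),j)
for nm,B in (("pick",Tbin0()),("ent",Tbin_hang(-.03,-.005,43)),("rest",Tbin_hang(0,.002,17)),):
  for al in (0,15,30,45):
    t=B@bin_tool(np.radians(al)); 
    j1=np.degrees(np.arctan2(t[1,3],t[0,3]))
    print(nm,al,t[:3,3].round(3),[wrist(t[:3,:3],j1-0,q).round().tolist() for q in (80,100)])
E
```

```text
[ 2.32807199e-03  9.64632229e+01 -5.90745764e+00] [-8.29139645e+01  5.03679108e+00  7.86167573e+01  2.32807199e-03
  9.64632229e+01 -5.90745764e+00]
pick 0 [ 0.415 -0.267  0.023] [[-0.0, 100.0, -97.0], [-0.0, 80.0, -97.0]]
pick 15 [ 0.419 -0.269  0.024] [[2.0, 85.0, -96.0], [2.0, 65.0, -97.0]]
pick 30 [ 0.423 -0.271  0.026] [[3.0, 70.0, -97.0], [4.0, 50.0, -98.0]]
pick 45 [ 0.427 -0.273  0.029] [[5.0, 55.0, -98.0], [8.0, 35.0, -101.0]]
ent 0 [ 0.468 -0.244  0.141] [[-34.0, 131.0, -144.0], [-27.0, 114.0, -132.0]]
ent 15 [ 0.472 -0.243  0.138] [[-20.0, 121.0, -135.0], [-17.0, 102.0, -128.0]]
ent 30 [ 0.476 -0.242  0.137] [[-8.0, 110.0, -130.0], [-8.0, 90.0, -127.0]]
ent 45 [ 0.481 -0.241  0.136] [[1.0, 98.0, -127.0], [1.0, 78.0, -127.0]]
rest 0 [ 0.491 -0.239  0.108] [[-11.0, 113.0, -130.0], [-10.0, 94.0, -126.0]]
rest 15 [ 0.496 -0.239  0.107] [[-1.0, 102.0, -127.0], [-1.0, 82.0, -126.0]]
rest 30 [ 0.501 -0.238  0.107] [[8.0, 89.0, -125.0], [8.0, 70.0, -128.0]]
rest 45 [ 0.505 -0.237  0.109] [[16.0, 77.0, -126.0], [19.0, 58.0, -133.0]]
```

```bash
cat >> h.py <<'E'
def planL(C,Tg,N=None,hand=0,vmax=.038,wmax=6.8,t0=0,t1=1):
    w=Ro.from_matrix(C[:3,:3].T@Tg[:3,:3]).as_rotvec(); dp=Tg[:3,3]-C[:3,3]
    if N is None: N=int(np.ceil(max(np.linalg.norm(dp)/vmax,np.degrees(np.linalg.norm(w))/wmax,1)))
    R=C[:3,:3].copy(); rows=[]
    for i in range(N):
        rows.append(np.round(R.T@dp/N,4).tolist()+np.round(np.degrees(w/N),1).tolist()+[hand])
        R=R@Ro.from_rotvec(np.radians(np.round(np.degrees(w/N),1))).as_matrix()
    for i in range(0,N,8): print("[["+",".join("["+",".join(f"{a:g}" for a in r)+"]" for r in rows[i:i+8])+"]]")
    return N
E
python3 - <<'E'
from h import *
C,o=cur(); t=Tbin0()@bin_tool(); t[:3,3]-=.10*t[:3,2]; print(t[:3,3]); planL(C,t)
E
```

```text
[ 0.3784087  -0.24910761  0.11240787]
[[[0.0149,-0.0105,0.0056,-1.7,-0.6,-6.5,0],[0.0161,-0.009,0.0052,-1.7,-0.6,-6.5,0],[0.017,-0.0072,0.0048,-1.7,-0.6,-6.5,0],[0.0178,-0.0054,0.0044,-1.7,-0.6,-6.5,0],[0.0183,-0.0035,0.0041,-1.7,-0.6,-6.5,0],[0.0187,-0.0015,0.0038,-1.7,-0.6,-6.5,0],[0.0187,0.0005,0.0036,-1.7,-0.6,-6.5,0],[0.0186,0.0026,0.0035,-1.7,-0.6,-6.5,0]]]
[[[0.0182,0.0045,0.0034,-1.7,-0.6,-6.5,0],[0.0176,0.0065,0.0033,-1.7,-0.6,-6.5,0],[0.0168,0.0083,0.0034,-1.7,-0.6,-6.5,0],[0.0158,0.0101,0.0035,-1.7,-0.6,-6.5,0],[0.0146,0.0117,0.0036,-1.7,-0.6,-6.5,0],[0.0133,0.0132,0.0039,-1.7,-0.6,-6.5,0],[0.0117,0.0145,0.0042,-1.7,-0.6,-6.5,0],[0.0101,0.0156,0.0045,-1.7,-0.6,-6.5,0]]]
[[[0.0083,0.0165,0.0049,-1.7,-0.6,-6.5,0],[0.0064,0.0172,0.0053,-1.7,-0.6,-6.5,0],[0.0045,0.0176,0.0057,-1.7,-0.6,-6.5,0],[0.0025,0.0179,0.0062,-1.7,-0.6,-6.5,0],[0.0006,0.0179,0.0068,-1.7,-0.6,-6.5,0]]]
```

Emit:
step_arm(deltas=[[[0.0149,-0.0105,0.0056,-1.7,-0.6,-6.5,0],[0.0161,-0.009,0.0052,-1.7,-0.6,-6.5,0],[0.017,-0.0072,0.0048,-1.7,-0.6,-6.5,0],[0.0178,-0.0054,0.0044,-1.7,-0.6,-6.5,0],[0.0183,-0.0035,0.0041,-1.7,-0.6,-6.5,0],[0.0187,-0.0015,0.0038,-1.7,-0.6,-6.5,0],[0.0187,0.0005,0.0036,-1.7,-0.6,-6.5,0],[0.0186,0.0026,0.0035,-1.7,-0.6,-6.5,0]]])

```text
time_s: 0.77
eef_pos: [0.2212, -0.4257, 0.1853]
orientation: [2.44, 1.573, -0.08]
wrist_force: [-1.2, 0.1, 0.1]
opening: 0.0852
```

Emit:
step_arm(deltas=[[[0.0182,0.0045,0.0034,-1.7,-0.6,-6.5,0],[0.0176,0.0065,0.0033,-1.7,-0.6,-6.5,0],[0.0168,0.0083,0.0034,-1.7,-0.6,-6.5,0],[0.0158,0.0101,0.0035,-1.7,-0.6,-6.5,0],[0.0146,0.0117,0.0036,-1.7,-0.6,-6.5,0],[0.0133,0.0132,0.0039,-1.7,-0.6,-6.5,0],[0.0117,0.0145,0.0042,-1.7,-0.6,-6.5,0],[0.0101,0.0156,0.0045,-1.7,-0.6,-6.5,0]]])

```text
time_s: 1.43
eef_pos: [0.3179, -0.3168, 0.1401]
orientation: [1.373, 2.341, -0.134]
wrist_force: [1.3, 0.8, 0.5]
opening: 0.0855
```

Emit:
step_arm(deltas=[[[0.0083,0.0165,0.0049,-1.7,-0.6,-6.5,0],[0.0064,0.0172,0.0053,-1.7,-0.6,-6.5,0],[0.0045,0.0176,0.0057,-1.7,-0.6,-6.5,0],[0.0025,0.0179,0.0062,-1.7,-0.6,-6.5,0],[0.0006,0.0179,0.0068,-1.7,-0.6,-6.5,0],[0,0,0,0,0,0,0]]])

```text
time_s: 1.93
eef_pos: [0.378, -0.2472, 0.1102]
orientation: [0.605, 2.573, -0.149]
wrist_force: [-1.0, 0.1, -0.4]
opening: 0.0855
```

```bash
cat >> h.py <<'E'
def wcloud(d,C):
    c=bot.get_calibration("wrist"); K=c["mtx"]; M=C@c["T_tool_cam"]
    v,u=np.indices(d.shape)
    P=np.stack([(u-K[0,2])/K[0,0]*d,(v-K[1,2])/K[1,1]*d,d],-1)
    return P@M[:3,:3].T+M[:3,3]
E
python3 - <<'E'
from h import *
C,o=cur(); im,d=bot.read_camera("wrist"); cv2.imwrite("pics/w1.png",im); np.save("w1.npy",d); np.save("C1.npy",C)
print(C[:3,3],o["time_s"],np.degrees(o["joints"]).round(1),o["wrist_force"])
W=wcloud(d,C); z=W[...,2]
x=np.clip(z/0.2*255,0,255).astype(np.uint8); cv2.imwrite("pics/w1z.png",cv2.applyColorMap(x,cv2.COLORMAP_JET))
E
```

```text
[ 0.37803467 -0.24722823  0.11022393] 1.9333 [ -48.1  -25.3  122.7   12.8   56.1 -116.3] [-0.9881548   0.08560066 -0.43109823]
```

View pics/w1.png

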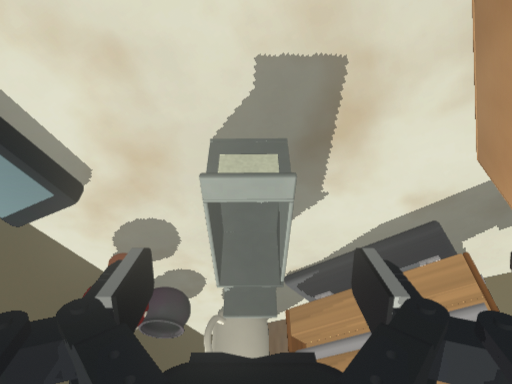

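View pics/w1z.png

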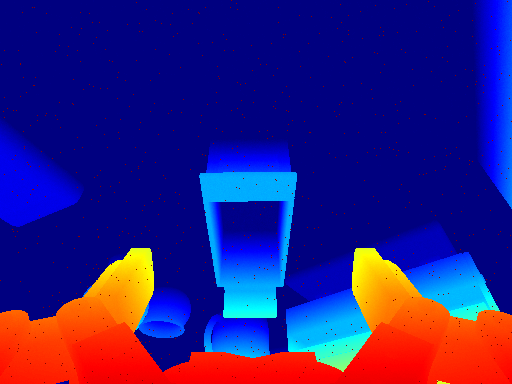

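The wrist picture shows the bin between the open jaws (rim x 200–297, y 172–290; hook at 250,300) and the panel at bottom right. I'll cross-check the bin and panel poses from this view.

```bash
cat >> h.py <<'E'
def joints_est(t,L=.32,off=.0566):
    w=t[:3,3]-L*t[:3,2]; r=np.hypot(w[0],w[1]); return np.degrees(np.arctan2(w[1],w[0])-np.arcsin(off/r)),r,w[2]
E
python3 - <<'E'
from h import *
C=np.load("C1.npy"); d=np.load("w1.npy"); W=wcloud(d,C); z=W[...,2]
v,u=np.indices(d.shape); box=lambda a,b,c,e:(u>=a)&(u<b)&(v>=c)&(v<e)
print("table",np.median(z[box(360,440,60,160)]))
def rect(m,n):
    m=cv2.morphologyEx(m.astype(np.uint8),cv2.MORPH_OPEN,np.ones((2,2),np.uint8))>0
    p=W[m]; print(n,len(p),cv2.minAreaRect((p[:,:2]*1000).astype(np.float32)),np.median(p[:,2]))
rect(box(195,305,165,195)&(z>.055)&(z<.066),"ledge")
rect(box(195,305,165,292)&(z>.056)&(z<.066),"rim+ledge")
rect(box(215,285,285,320)&(z>.076)&(z<.086),"lip top")
rect(box(280,500,240,384)&(z>.148)&(z<.16),"panel top")
for q in np.percentile(z[box(420,470,265,290)],[10,50,90]): print(q)
for nm,B in (("pick",Tbin0()),("ent",Tbin_hang(-.03,-.005,43)),("rest",Tbin_hang(0,.002,17))):
  for al in (15,30,45):
    t=B@bin_tool(np.radians(al)); j1,r,wz=joints_est(t)
    print(nm,al,round(j1),round(r,3),round(wz,3),[wrist(t[:3,:3],j1,q).round().tolist() for q in (80,100)])
E
```

```text
table -0.00048543642988631286
ledge 2166 ((353.4465026855469, -244.11965942382812), (57.14494705200195, 216.74185180664062), 74.85828399658203) 0.05924371490771761
rim+ledge 4071 ((433.39599609375, -267.0592346191406), (78.8569107055664, 386.22296142578125), 61.01625061035156) 0.0591760875105056
lip top 427 ((459.9242248535156, -305.66912841796875), (66.03672790527344, 465.4614562988281), 68.10116577148438) 0.07927721124909255
panel top 2212 ((414.81976318359375, -184.9345703125), (317.1039123535156, 38.56235122680664), 1.0051316022872925) 0.15644031750549003
0.039594501662539694
0.04954445727848783
0.05891929472919635
pick 15 -42 0.416 0.333 [[4.0, 86.0, -105.0], [4.0, 66.0, -107.0]]
pick 30 -45 0.344 0.303 [[10.0, 72.0, -110.0], [12.0, 52.0, -114.0]]
pick 45 -49 0.283 0.255 [[19.0, 59.0, -117.0], [25.0, 40.0, -127.0]]
ent 15 -24 0.656 0.421 [[-18.0, 122.0, -132.0], [-16.0, 103.0, -125.0]]
ent 30 -28 0.593 0.448 [[-9.0, 110.0, -131.0], [-8.0, 90.0, -128.0]]
ent 45 -34 0.529 0.456 [[1.0, 99.0, -134.0], [1.0, 79.0, -134.0]]
rest 15 -31 0.559 0.427 [[-1.0, 101.0, -132.0], [-1.0, 82.0, -131.0]]
rest 30 -37 0.498 0.419 [[10.0, 91.0, -136.0], [10.0, 71.0, -140.0]]
rest 45 -44 0.445 0.391 [[23.0, 83.0, -144.0], [25.0, 65.0, -152.0]]
```

```bash
sed -i 's/^AL=np.radians(30)/AL=np.radians(20)/;s/; AL=np.radians(30)/; AL=np.radians(20)/' h.py; grep -n "AL=" h.py; python3 - <<'E'
from h import *
C=np.load("C1.npy"); d=np.load("w1.npy"); d=cv2.medianBlur(d,3); W=wcloud(d,C); z=W[...,2]
v,u=np.indices(d.shape); box=lambda a,b,c,e:(u>=a)&(u<b)&(v>=c)&(v<e)
def rect(m,n):
    m=cv2.morphologyEx(m.astype(np.uint8),cv2.MORPH_OPEN,np.ones((3,3),np.uint8))
    nn,lab,st,_=cv2.connectedComponentsWithStats(m); k=1+np.argmax(st[1:,4]); m=lab==k
    p=W[m]; print(n,len(p),cv2.minAreaRect((p[:,:2]*1000).astype(np.float32)),np.median(p[:,2]))
rect(box(195,305,165,205)&(z>.055)&(z<.066),"ledge")
rect(box(195,305,165,285)&(z>.056)&(z<.066),"rim+ledge")
rect(box(215,285,285,320)&(z>.074)&(z<.088),"lip top")
rect(box(280,500,240,384)&(z>.150)&(z<.163),"panel top")
E
```

```text
13:AL=np.radians(20); G=np.array([-.030,0,.042]); H=np.array([.055,0,.056])
ledge 2815 ((386.98065185546875, -254.7842559814453), (55.94454574584961, 28.284931182861328), 63.65663528442383) 0.05927576235676427
rim+ledge 3680 ((431.22125244140625, -276.54046630859375), (56.123687744140625, 126.94962310791016), 63.83559799194336) 0.05920773223277784
lip top 552 ((496.8609619140625, -309.0608825683594), (43.45021438598633, 4.319223880767822), 63.87739181518555) 0.07826319750221833
panel top 2953 ((367.0249328613281, -182.48216247558594), (33.7963752746582, 31.73397445678711), 81.44862365722656) 0.15839077908984106
```

```bash
sed -i 's/BO=np.array(\[.4418,-.2803/BO=np.array([.4415,-.2808/' h.py; python3 - <<'E'
from h import *
C,o=cur(); g=Tbin0()@bin_tool(); t=g.copy(); t[:3,3]-=.06*t[:3,2]; print(t[:3,3],g[:3,3]); planL(C,t); planL(t,g)
E
```

```text
[ 0.40190809 -0.26131836  0.08080931] [ 0.42032091 -0.2703786   0.02442775]
[[[-0.0045,-0.0004,0.0199,0,4.5,-0.3,0],[-0.006,-0.0004,0.0195,0,4.5,-0.3,0]]]
[[[-0,0,0.03,0,0,0,0],[-0,0,0.03,0,0,0,0]]]
```

Emit:
step_arm(deltas=[[[-0.0045,-0.0004,0.0199,0,4.5,-0.3,0],[-0.006,-0.0004,0.0195,0,4.5,-0.3,0],[0,0,0,0,0,0,0],[0,0,0.015,0,0,0,0],[0,0,0.02,0,0,0,0],[0,0,0,0,0,0,0]]])

```text
time_s: 2.48
eef_pos: [0.4116, -0.2672, 0.0463]
orientation: [0.635, 2.728, -0.11]
wrist_force: [-1.7, 0.7, 0.2]
opening: 0.0856
```

```bash
python3 - <<'E'
from h import *
C,o=cur(); g=Tbin0()@bin_tool(); planL(C,g); print(np.degrees(Ro.from_matrix(C[:3,:3].T@g[:3,:3]).as_rotvec()), o["wrist_force"],np.degrees(o["joints"]).round(1))
E
```

```text
[[[-0.0012,0.001,0.0237,0,-0.1,-0,0]]]
[ 0.04108485 -0.11325163 -0.03105418] [-1.72543473  0.7095195   0.19601913] [ -43.5   -9.   116.3    7.2   53.9 -110.6]
```

Emit:
step_arm(deltas=[[[-0.001,0.001,0.012,0,0,0,0],[0,0,0.0117,0,0,0,0],[0,0,0,0,0,0,0],[0,0,0,0,0,0,200],[0,0,0,0,0,0,200],[0,0,0,0,0,0,200],[0,0,0,0,0,0,200],[0,0,0,0,0,0,200]]], squeeze=60)

```text
time_s: 3.15
eef_pos: [0.4224, -0.2719, 0.0295]
orientation: [0.631, 2.721, -0.116]
wrist_force: [-4.0, 1.3, 5.6]
opening: 0.0553
```

Emit:
step_arm(deltas=[[[0,0,0,0,0,0,200],[0,0,0,0,0,0,200],[0,0,0,0,0,0,200],[0,0,0,0,0,0,200]]])

```text
time_s: 3.48
eef_pos: [0.4224, -0.2719, 0.0295]
orientation: [0.631, 2.721, -0.116]
wrist_force: [-4.3, 1.3, 7.5]
opening: 0.055
```

```bash
python3 - <<'E'
from h import *
C,o=cur(); g=Tbin0()@bin_tool(); np.save("Cg.npy",C); D=np.linalg.inv(g)@C; print(D[:3,3],o["wrist_force"],o["opening"])
im,d=bot.read_camera("wrist"); cv2.imwrite("pics/w2.png",im)
E
```

```text
[-0.00408132 -0.00045135 -0.003905  ] [-4.28939324  1.31991171  7.48303381] 0.05495277942118463
```

View pics/w2.png

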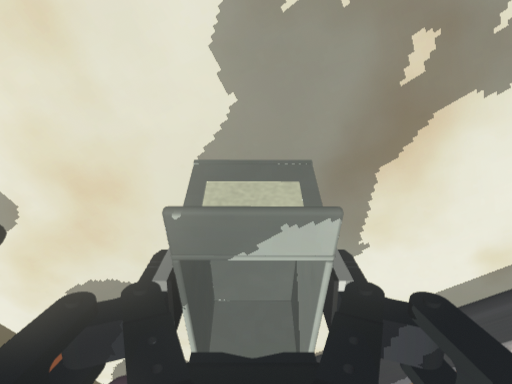

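Emit:
step_arm(deltas=[[[-0.0035,0,-0.0094,0,0,0,200],[-0.0085,0,-0.0235,0,0,0,200],[-0.0085,0,-0.0235,0,0,0,200],[-0.0085,0,-0.0235,0,0,0,200],[-0.0085,0,-0.0235,0,0,0,200],[0,0,0,0,0,0,200],[0,0,0,0,0,0,200]]])

```text
time_s: 4.12
eef_pos: [0.4221, -0.2714, 0.1398]
orientation: [0.63, 2.72, -0.117]
wrist_force: [0.1, -0.1, -1.6]
opening: 0.055
```

```bash
python3 - <<'E'
from h import *
C,o=cur(); print(C[:3,3],o["wrist_force"],o["opening"],o["time_s"])
im,d=bot.read_camera("wrist"); cv2.imwrite("pics/w3.png",im); np.save("w3.npy",d); np.save("C3.npy",C)
W=wcloud(cv2.medianBlur(d,3),np.eye(4))   # tool frame
Cg=np.load("Cg.npy"); B=np.linalg.inv(Cg)@Tbin0()  # predicted bin in tool
P=(W.reshape(-1,3)-B[:3,3])@B[:3,:3]; P=P.reshape(W.shape)
for uv in [(255,235),(190,232),(320,232),(255,250),(255,300),(255,330),(255,170),(200,165),(300,165)]: print(uv,(P[uv[1],uv[0]]*1000).round(1))
m=np.abs(P[...,1])<.025
col=[(r,(P[r,255]*1000).round(1).tolist()) for r in range(150,350,10)]
for c in col: print(c)
im2,d2=bot.read_camera("scene"); cv2.imwrite("pics/s3.png",im2)
E
```

```text
[ 0.42205838 -0.2713583   0.13983666] [ 0.09151234 -0.14110369 -1.61656263] 0.05503307350815506 4.1167
(255, 235) [-64.2  -0.2  59.6]
(190, 232) [-65.4 -20.8  59.5]
(320, 232) [-65.7  20.3  59.6]
(255, 250) [-56.8  -0.2  59.2]
(255, 300) [52.1  0.9  3.1]
(255, 330) [51.6  0.8 24.4]
(255, 170) [-54.8   0.1   8.7]
(200, 165) [-54.9 -25.3   4.7]
(300, 165) [-54.7  21.1   4.4]
(150, [5.9, 1.3, -111.1])
(160, [-54.7, 0.2, 0.0])
(170, [-54.8, 0.1, 8.7])
(180, [-55.0, 0.1, 16.7])
(190, [-56.1, 0.0, 25.4])
(200, [-56.2, -0.0, 32.1])
(210, [-73.5, -0.3, 58.2])
(220, [-70.4, -0.3, 59.3])
(230, [-66.6, -0.2, 59.7])
(240, [-62.1, -0.2, 59.7])
(250, [-56.8, -0.2, 59.2])
(260, [13.4, 0.6, 2.6])
(270, [22.3, 0.7, 2.7])
(280, [32.5, 0.8, 2.2])
(290, [42.5, 0.8, 2.3])
(300, [52.1, 0.9, 3.1])
(310, [52.0, 0.9, 10.5])
(320, [52.4, 0.8, 17.3])
(330, [51.6, 0.8, 24.4])
(340, [52.2, 0.7, 30.5])
```

View pics/w3.png

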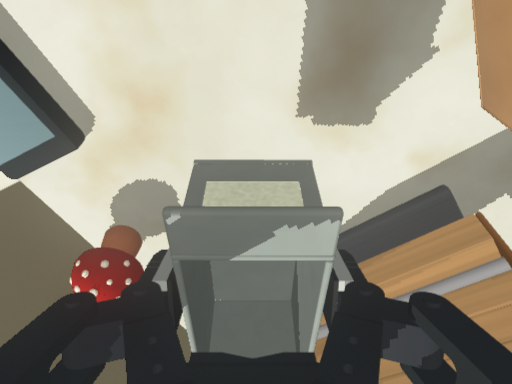

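View pics/s3.png

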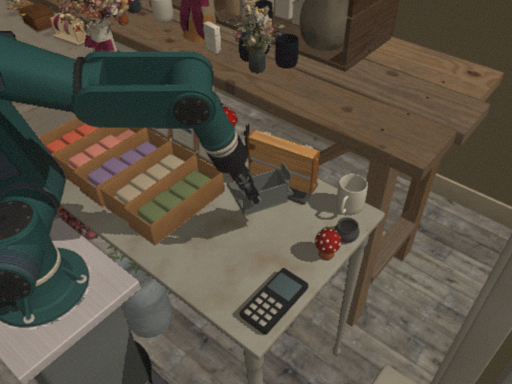

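The bin is held as modelled: front wall at -55, floor at 3, rear inner wall at 52, ledge at 59.6 mm. The scene view shows the panel's slots at about (285,160), so I'll check the panel pose and E there.

```bash
python3 - <<'E'
from h import *
im,d=bot.read_camera("scene"); np.save("s4.npy",d); W=cloud("scene",cv2.medianBlur(d,3))
S=np.linalg.inv(Tstand()); P=W@S[:3,:3].T+S[:3,3]
v,u=np.indices(d.shape)
m=(u>240)&(u<325)&(v>120)&(v<200)&(np.abs(P[...,1])<.097)&(P[...,0]>-.012)&(P[...,0]<.045)&(P[...,2]>.02)
top=m&(P[...,2]>.148)&(P[...,0]>.008)&(P[...,0]<.03); print("top z",np.median(P[top][:,2]),top.sum())
for a in np.arange(-.09,.09,.03):
    k=m&(np.abs(P[...,0])<.006)&(np.abs(P[...,1]-a-.015)<.015)
    if k.sum()>5: print("front y",round(a+.015,3),k.sum(),np.median(P[k][:,0]).round(4))
k=m&(P[...,1]>.02)&(P[...,1]<.07)   # depth profile with height
for zz in np.arange(.03,.165,.004):
    q=k&(np.abs(P[...,2]-zz)<.002)
    if q.sum(): print(round(zz,3),q.sum(),np.percentile(P[q][:,0]*1000,[10,50,90]).round(1))
cr=im[110:220,220:340]; cv2.imwrite("pics/s4.png",cv2.resize(cr,None,fx=5,fy=5,interpolation=cv2.INTER_CUBIC))
E
```

```text
top z 0.15349587186410008 404
front y -0.075 272 0.0028
front y -0.045 268 0.0028
front y -0.015 136 0.0027
front y 0.015 176 0.0028
front y 0.045 211 0.0027
front y 0.075 267 0.0027
0.034 3 [-0.8 -0.4  1.1]
0.038 7 [-0.6  1.2  1.6]
0.042 6 [1.5 2.  2.5]
0.046 8 [0.7 2.3 3.6]
0.05 14 [0.1 2.6 3.7]
0.054 11 [1.9 2.7 3.8]
0.058 20 [1.2 2.8 4.1]
0.062 74 [ 4.5 10.8 16.6]
0.066 8 [14.4 16.3 17.3]
0.074 2 [7.  7.4 7.9]
0.078 10 [4.8 5.6 6.7]
0.082 19 [4.7 5.1 6. ]
0.086 16 [4.4 5.1 6. ]
0.09 11 [2.3 2.5 3.8]
0.094 19 [1.6 2.6 7.7]
0.098 81 [ 2.1 24.8 31.1]
0.102 42 [ 1.6 30.8 33.4]
0.106 34 [ 1.7  2.7 32.7]
0.11 37 [2.2 3.8 6.9]
0.134 11 [3.6 4.2 4.7]
0.138 16 [0.9 2.2 3.1]
0.142 22 [1.1 2.2 3.2]
0.146 22 [1.7 2.3 2.9]
0.15 33 [ 1.5  2.9 35.7]
0.154 162 [ 5.7 20.1 33.9]
```

View pics/s4.png

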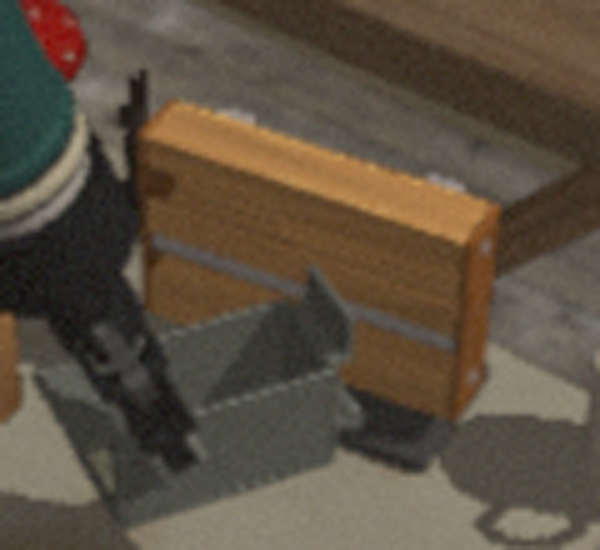

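```bash
python3 - <<'E'
from h import *
S=np.linalg.inv(Tstand())
for n in ("1","3"):
    C=np.load(f"C{n}.npy"); d=cv2.medianBlur(np.load(f"w{n}.npy"),3); W=wcloud(d,C); P=W@S[:3,:3].T+S[:3,3]
    v,u=np.indices(d.shape)
    m=(u>280)&(v>180)&(np.abs(P[...,1])<.094)&(P[...,0]>-.012)&(P[...,0]<.04)&(P[...,2]>.02)
    for lo,hi in ((.04,.06),(.09,.108),(.136,.150)):
        k=m&(P[...,2]>lo)&(P[...,2]<hi)&(P[...,0]<.006)
        if k.sum()>10: print(n,lo,k.sum(),np.median(P[k][:,0]).round(4))
    k=m&(P[...,2]>.148)&(P[...,0]>.006); print("top",k.sum(),np.median(P[k][:,2]))
    k=(u>280)&(v>180)&(np.abs(P[...,1])<.12)&(P[...,0]>-.005)&(P[...,0]<.03)&(P[...,2]>.09)&(P[...,2]<.17); 
    if k.sum(): print("y range",np.percentile(P[k][:,1],[0.5,99.5]))
# scene cam bias using held bin
C=np.load("C3.npy"); Bw=C@np.linalg.inv(np.load("Cg.npy"))@Tbin0(); Bi=np.linalg.inv(Bw)
d=cv2.medianBlur(np.load("s4.npy"),3); W=cloud("scene",d); P=W@Bi[:3,:3].T+Bi[:3,3]
side=(P[...,0]>-.0)&(P[...,0]<.05)&(P[...,2]>.01)&(P[...,2]<.05)&(np.abs(P[...,1]+.028)<.006); print("side y (want -28)",side.sum(),np.median(P[side][:,1]))
led=(P[...,0]>-.05)&(P[...,0]<.085)&(np.abs(P[...,2]-.06)<.004)&(np.abs(P[...,1])<.04)
bf=(np.abs(P[...,0]-.052)<.006)&(P[...,2]>.01)&(P[...,2]<.055)&(np.abs(P[...,1])<.022); print("inner back wall (52)",bf.sum(),np.median(P[bf][:,0]))
ff=(np.abs(P[...,0]-.055)<.006)&(P[...,2]>.0)&(P[...,2]<.055)
E
```

```text
1 0.04 2908 0.0
1 0.09 394 0.0001
top 0 nan
y range [-0.06293291  0.0343145 ]
3 0.04 2737 -0.0002
3 0.09 1695 -0.0002
3 0.136 294 -0.0002
top 0 nan
y range [-0.07441698  0.08287099]
side y (want -28) 250 -0.02781338709694496
inner back wall (52) 87 0.0529892659748461
  return _methods._mean(a, axis=axis, dtype=dtype,
  ret = ret.dtype.type(ret / rcount)
```

```bash
cat >> h.py <<'E'
def BT(): return np.linalg.inv(Tbin0())@np.load("Cg.npy")   # tool in bin
def tgt(hx,hz,phi): return Tbin_hang(hx/1e3,hz/1e3,phi)@BT()
def hstate(C=None):
    if C is None: C,_=cur()
    B=np.linalg.inv(Tstand())@C@np.linalg.inv(BT()); h=B[:3,:3]@H+B[:3,3]-[0,0,E]
    e=Ro.from_matrix(B[:3,:3]).as_euler('ZYX',degrees=True)
    return (h*1000).round(1), e.round(1)
E
sed -i 's/E=.112 /E=.1118 /' h.py
python3 - <<'E'
from h import *
C,o=cur(); print(hstate(C)); g=tgt(-45,-5,43); print(g[:3,3]); planL(C,g,hand=200,vmax=.03,wmax=6); print(joints_est(g), wrist(g[:3,:3],joints_est(g)[0],85))
for s in np.linspace(0,1,6):
    M=T(C[:3,:3]@Ro.from_rotvec(s*Ro.from_matrix(C[:3,:3].T@g[:3,:3]).as_rotvec()).as_matrix(),C[:3,3]*(1-s)+s*g[:3,3]); print(hstate(M))
E
```

```text
(array([-104.8,  -62.1,   49.6]), array([-36.8,   0.4,   0.1]))
[ 0.46387219 -0.24498549  0.13931734]
[[[-0.0028,0.0041,0.0006,0.1,4.1,-3.8,200],[-0.0031,0.0039,0.0004,0.1,4.1,-3.8,200],[-0.0034,0.0037,0.0001,0.1,4.1,-3.8,200],[-0.0036,0.0035,-0.0001,0.1,4.1,-3.8,200],[-0.0038,0.0033,-0.0004,0.1,4.1,-3.8,200],[-0.004,0.003,-0.0007,0.1,4.1,-3.8,200],[-0.0041,0.0027,-0.001,0.1,4.1,-3.8,200],[-0.0042,0.0024,-0.0013,0.1,4.1,-3.8,200]]]
[[[-0.0043,0.0022,-0.0016,0.1,4.1,-3.8,200],[-0.0043,0.0019,-0.0019,0.1,4.1,-3.8,200]]]
(np.float64(-25.973094903443037), np.float64(0.6255086268332657), np.float64(0.4346847232794122)) [ -14.46542579  112.79865744 -130.24201522]
(array([-104.8,  -62.1,   49.6]), array([-36.8,   0.4,   0.1]))
(array([-87.2, -51.8,  38.9]), array([-29.9,   8.7,  -2.1]))
(array([-72.3, -40.1,  27.7]), array([-23.2,  17.3,  -3.4]))
(array([-60.3, -27.3,  16.4]), array([-16.2,  26. ,  -3.7]))
(array([-51.2, -13.8,   5.3]), array([-8.7, 34.6, -2.7]))
(array([-45.,  -0.,  -5.]), array([-0., 43., -0.]))
```

Emit:
step_arm(deltas=[[[-0.0028,0.0041,0.0006,0.1,4.1,-3.8,200],[-0.0031,0.0039,0.0004,0.1,4.1,-3.8,200],[-0.0034,0.0037,0.0001,0.1,4.1,-3.8,200],[-0.0036,0.0035,-0.0001,0.1,4.1,-3.8,200],[-0.0038,0.0033,-0.0004,0.1,4.1,-3.8,200],[-0.004,0.003,-0.0007,0.1,4.1,-3.8,200],[-0.0041,0.0027,-0.001,0.1,4.1,-3.8,200],[-0.0042,0.0024,-0.0013,0.1,4.1,-3.8,200]]])

```text
time_s: 4.93
eef_pos: [0.4561, -0.2508, 0.1392]
orientation: [0.093, -2.89, 0.073]
wrist_force: [0.2, -0.1, -1.9]
opening: 0.0551
```

Emit:
step_arm(deltas=[[[-0.0043,0.0022,-0.0016,0.1,4.1,-3.8,200],[-0.0043,0.0019,-0.0019,0.1,4.1,-3.8,200],[0,0,0,0,0,0,200],[0,0,0,0,0,0,200],[0,0,0,0,0,0,200]]])

```text
time_s: 5.35
eef_pos: [0.4645, -0.246, 0.1407]
orientation: [0.263, -2.738, 0.059]
wrist_force: [0.1, 0.3, -1.1]
opening: 0.0555
```

```bash
python3 - <<'E'
from h import *
C,o=cur(); print(hstate(C),np.degrees(o["joints"]).round(),o["wrist_force"],o["time_s"])
im,d=bot.read_camera("wrist"); W=wcloud(cv2.medianBlur(d,3),np.eye(4)); cv2.imwrite("pics/w5.png",im)
Bi=BT(); P=W@Bi[:3,:3].T+Bi[:3,3]
for uv in [(255,235),(190,232),(320,232),(255,300),(255,330),(255,170)]: print(uv,(P[uv[1],uv[0]]*1000).round(1))
im,d=bot.read_camera("scene"); cr=im[90:220,200:340]; cv2.imwrite("pics/s5.png",cv2.resize(cr,None,fx=5,fy=4.6,interpolation=cv2.INTER_CUBIC))
g=tgt(-27,-4,43); planL(C,g,hand=200); planL(g,tgt(-3,16,43),N=6,hand=200)
E
```

```text
(array([-44.5,  -0.9,  -3.5]), array([ 0. , 42.8, -0.4])) [ -26.   17.   77.  -14.  103. -128.] [ 0.07231569  0.34437235 -1.08537917] 5.35
(255, 235) [-63.2   0.8  58.3]
(190, 232) [-64.8 -19.8  58.6]
(320, 232) [-64.8  21.4  58.4]
(255, 300) [52.7  1.9  2.3]
(255, 330) [53.   1.8 23.2]
(255, 170) [-54.    1.1   7.6]
[[[-0.0164,0.001,-0.0064,-0.4,0.2,0.2,200]]]
[[[-0.0024,-0,-0.0046,0,0,0,200],[-0.0024,-0,-0.0046,0,0,0,200],[-0.0024,-0,-0.0046,0,0,0,200],[-0.0024,-0,-0.0046,0,0,0,200],[-0.0024,-0,-0.0046,0,0,0,200],[-0.0024,-0,-0.0046,0,0,0,200]]]
```

View pics/s5.png

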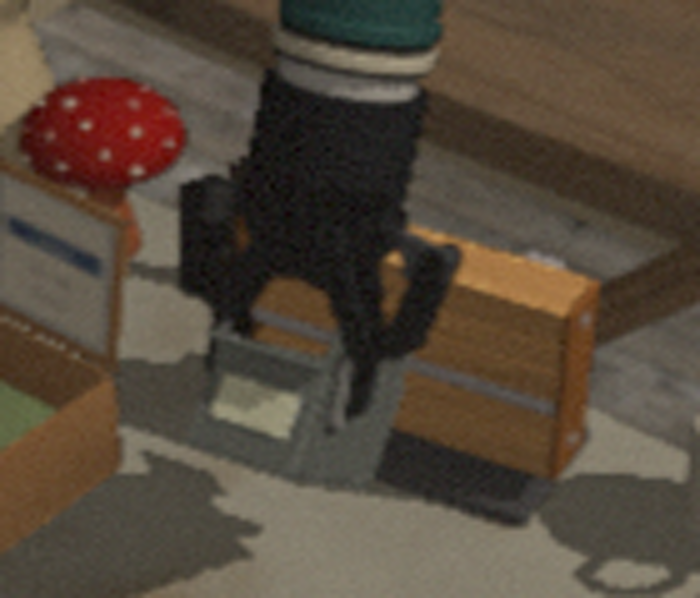

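View pics/w5.png

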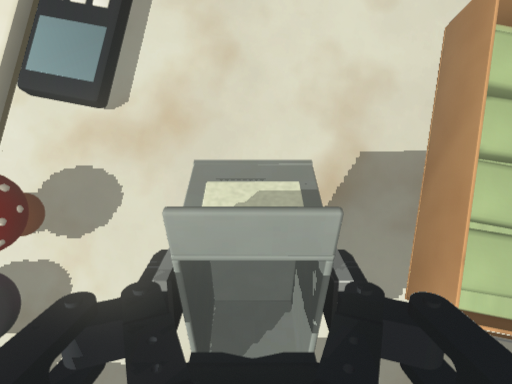

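Emit:
step_arm(deltas=[[[-0.0082,0.0005,-0.0032,-0.2,0.1,0.1,200],[-0.0082,0.0005,-0.0032,-0.2,0.1,0.1,200],[0,0,0,0,0,0,200],[0,0,0,0,0,0,200]]])

```text
time_s: 5.78
eef_pos: [0.4827, -0.2418, 0.1417]
orientation: [0.257, -2.737, 0.053]
wrist_force: [-0.3, 0.3, -1.4]
opening: 0.0551
```

```bash
python3 - <<'E'
from h import *
C,o=cur(); print(hstate(C),o["wrist_force"]); planL(C,tgt(-3,16,43),N=8,hand=200)
im,d=bot.read_camera("top"); cr=im[100:240,200:340]; cv2.imwrite("pics/t6.png",cv2.resize(cr,None,fx=4,fy=4,interpolation=cv2.INTER_CUBIC))
E
```

```text
(array([-25.9,  -0.4,  -2.6]), array([-0. , 43. , -0.1])) [-0.27607842  0.29097428 -1.38680581]
[[[-0.0017,0,-0.0032,-0,0,-0,200],[-0.0017,0,-0.0032,-0,0,-0,200],[-0.0017,0,-0.0032,-0,0,-0,200],[-0.0017,0,-0.0032,-0,0,-0,200],[-0.0017,0,-0.0032,-0,0,-0,200],[-0.0017,0,-0.0032,-0,0,-0,200],[-0.0017,0,-0.0032,-0,0,-0,200],[-0.0017,0,-0.0032,-0,0,-0,200]]]
```

View pics/t6.png

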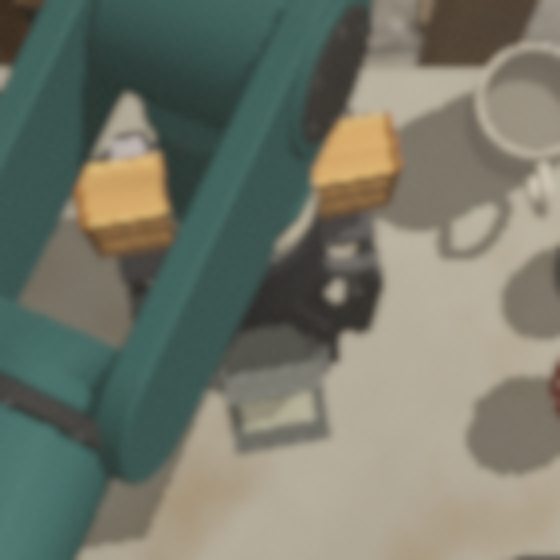

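Emit:
step_arm(deltas=[[[-0.0017,0,-0.0032,0,0,0,200],[-0.0017,0,-0.0032,0,0,0,200],[-0.0017,0,-0.0032,0,0,0,200],[-0.0017,0,-0.0032,0,0,0,200]]])

```text
time_s: 6.17
eef_pos: [0.4936, -0.2397, 0.1512]
orientation: [0.257, -2.737, 0.053]
wrist_force: [0.3, -0.6, -1.8]
opening: 0.0552
```

Emit:
step_arm(deltas=[[[-0.0017,0,-0.0032,0,0,0,200],[-0.0017,0,-0.0032,0,0,0,200]]])

```text
time_s: 6.33
eef_pos: [0.4991, -0.2386, 0.1557]
orientation: [0.257, -2.736, 0.053]
wrist_force: [-0.8, -0.1, -0.5]
opening: 0.0553
```

Emit:
step_arm(deltas=[[[-0.0017,0,-0.0032,0,0,0,200],[-0.0017,0,-0.0032,0,0,0,200],[0,0,0,0,0,0,200]]])

```text
time_s: 6.58
eef_pos: [0.505, -0.2376, 0.1605]
orientation: [0.257, -2.737, 0.053]
wrist_force: [0.1, -0.0, -1.9]
opening: 0.0552
```

```bash
python3 - <<'E'
from h import *
C,o=cur(); print(hstate(C),o["wrist_force"],o["ft_torque"],o["time_s"]); planL(C,tgt(0,9,43),N=4,hand=200)
E
```

```text
(array([-3.2, -0.3, 16.3]), array([-0. , 42.9, -0.1])) [ 0.12017878 -0.00954313 -1.91726924] [ 0.09159293 -0.26836858 -0.01428132] 6.5833
[[[-0.0014,0.0001,0.0014,-0,0,-0,200],[-0.0014,0.0001,0.0014,-0,0,-0,200],[-0.0014,0.0001,0.0014,-0,0,-0,200],[-0.0014,0.0001,0.0014,-0,0,-0,200]]]
```

Emit:
step_arm(deltas=[[[-0.0014,0.0001,0.0014,0,0,0,200],[-0.0014,0.0001,0.0014,0,0,0,200],[-0.0014,0.0001,0.0014,0,0,0,200],[-0.0014,0.0001,0.0014,0,0,0,200],[0,0,0,0,0,0,200]]])

```text
time_s: 7.0
eef_pos: [0.5068, -0.2365, 0.1517]
orientation: [0.257, -2.735, 0.051]
wrist_force: [-0.2, -0.5, -1.6]
opening: 0.0552
```

```bash
python3 - <<'E'
from h import *
C,o=cur(); print(hstate(C),o["wrist_force"],o["ft_torque"],o["time_s"]); a=tgt(0,7,34);b=tgt(0,5,25);c=tgt(0,3.5,19.5)
planL(C,a,N=4,hand=200);planL(a,b,N=4,hand=200);planL(b,c,N=4,hand=200)
E
```

```text
(array([-1.2,  0.5,  7.4]), array([ 0. , 43.1,  0. ])) [-0.23827009 -0.52144128 -1.63490879] [ 0.00989169 -0.25012519  0.0132604 ] 7.0
[[[-0.0005,-0.0001,0.0031,0,-2.3,0,200],[-0.0004,-0.0001,0.0032,0,-2.3,0,200],[-0.0003,-0.0001,0.0032,0,-2.3,0,200],[-0.0001,-0.0001,0.0032,0,-2.3,0,200]]]
[[[-0.0003,0,0.0036,0,-2.2,0,200],[-0.0002,0,0.0037,0,-2.2,0,200],[-0,0,0.0037,0,-2.2,0,200],[0.0001,0,0.0037,0,-2.2,0,200]]]
[[[-0.0001,0,0.0023,0,-1.4,0,200],[-0,0,0.0023,0,-1.4,0,200],[0,0,0.0023,0,-1.4,0,200],[0.0001,0,0.0023,0,-1.4,0,200]]]
```

Emit:
step_arm(deltas=[[[-0.0005,-0.0001,0.0031,0,-2.3,0,200],[-0.0004,-0.0001,0.0032,0,-2.3,0,200],[-0.0003,-0.0001,0.0032,0,-2.3,0,200],[-0.0001,-0.0001,0.0032,0,-2.3,0,200],[0,0,0,0,0,0,200]]])

```text
time_s: 7.42
eef_pos: [0.5029, -0.2378, 0.1403]
orientation: [0.27, -2.896, 0.033]
wrist_force: [-0.2, -0.2, -2.3]
opening: 0.0551
```

```bash
python3 - <<'E'
from h import *
C,o=cur(); print(hstate(C),o["wrist_force"],o["ft_torque"],o["time_s"]); b=tgt(0,5,25)
planL(C,b,N=4,hand=200)
E
```

```text
(array([-1. , -0.2,  8.2]), array([-0.1, 33.8, -0. ])) [-0.17030482 -0.16962305 -2.34320919] [ 0.01839984 -0.13708894 -0.01765412] 7.4167
[[[-0.0006,0,0.0038,0,-2.2,-0,200],[-0.0005,0,0.0038,0,-2.2,-0,200],[-0.0003,0,0.0038,0,-2.2,-0,200],[-0.0002,0,0.0039,0,-2.2,-0,200]]]
```

Emit:
step_arm(deltas=[[[-0.0006,0,0.0038,0,-2.2,0,200],[-0.0005,0,0.0038,0,-2.2,0,200],[-0.0003,0,0.0038,0,-2.2,0,200],[-0.0002,0,0.0039,0,-2.2,0,200],[0,0,0,0,0,0,200]]])

```text
time_s: 7.83
eef_pos: [0.5018, -0.2378, 0.1243]
orientation: [0.285, -3.046, 0.012]
wrist_force: [-0.5, 0.6, -0.8]
opening: 0.055
```

```bash
python3 - <<'E'
from h import *
C,o=cur(); print(hstate(C),o["wrist_force"],o["ft_torque"],o["time_s"]); b=tgt(0,2.5,19)
planL(C,b,N=4,hand=200)
E
```

```text
(array([0. , 0. , 4.2]), array([-0. , 25.1,  0.1])) [-0.51852518  0.56330937 -0.77346646] [0.04486035 0.0112921  0.04960769] 7.8333
[[[-0.0001,-0,0.0026,0,-1.5,-0,200],[-0,-0,0.0026,0,-1.5,-0,200],[0,-0,0.0026,0,-1.5,-0,200],[0.0001,-0,0.0026,0,-1.5,-0,200]]]
```

Emit:
step_arm(deltas=[[[-0.0001,0,0.0026,0,-1.5,0,200],[0,0,0.0026,0,-1.5,0,200],[0,0,0.0026,0,-1.5,0,200],[0.0001,0,0.0026,0,-1.5,0,200],[0,0,0,0,0,0,200]]])

```text
time_s: 8.25
eef_pos: [0.502, -0.238, 0.1145]
orientation: [-0.291, 3.106, 0.002]
wrist_force: [-0.6, -0.2, -1.1]
opening: 0.055
```

```bash
python3 - <<'E'
from h import *
C,o=cur(); print(hstate(C),o["wrist_force"],o["ft_torque"],o["time_s"]); b=tgt(0,1.3,16.8)
planL(C,b,N=3,hand=200)
E
```

```text
(array([ 0.6, -0.2,  2.9]), array([ 0. , 19.1,  0. ])) [-0.56895947 -0.20909779 -1.08772155] [-0.06632681  0.29992404  0.04530747] 8.25
[[[0.0002,0.0001,0.0016,0,-0.8,-0,200],[0.0002,0.0001,0.0016,0,-0.8,-0,200],[0.0002,0.0001,0.0016,0,-0.8,-0,200]]]
```

Emit:
step_arm(deltas=[[[0.0002,0.0001,0.0016,0,-0.8,0,200],[0.0002,0.0001,0.0016,0,-0.8,0,200],[0.0002,0.0001,0.0014,0,-0.7,0,200],[0,0,0,0,0,0,200]]])

```text
time_s: 8.58
eef_pos: [0.5017, -0.2381, 0.1101]
orientation: [-0.288, 3.065, 0.007]
wrist_force: [-3.7, -1.2, 2.4]
opening: 0.0552
```

```bash
python3 - <<'E'
from h import *
C,o=cur(); print(hstate(C),o["wrist_force"],o["ft_torque"],o["time_s"])
im,d=bot.read_camera("scene"); cr=im[90:220,200:340]; cv2.imwrite("pics/s7.png",cv2.resize(cr,None,fx=5,fy=4.6,interpolation=cv2.INTER_CUBIC))
E
```

```text
(array([ 0.3, -0.2,  1.7]), array([ 0. , 16.8,  0. ])) [-3.72126626 -1.22203116  2.35811554] [-0.13268941  0.52470682  0.0090962 ] 8.5833
```

View pics/s7.png

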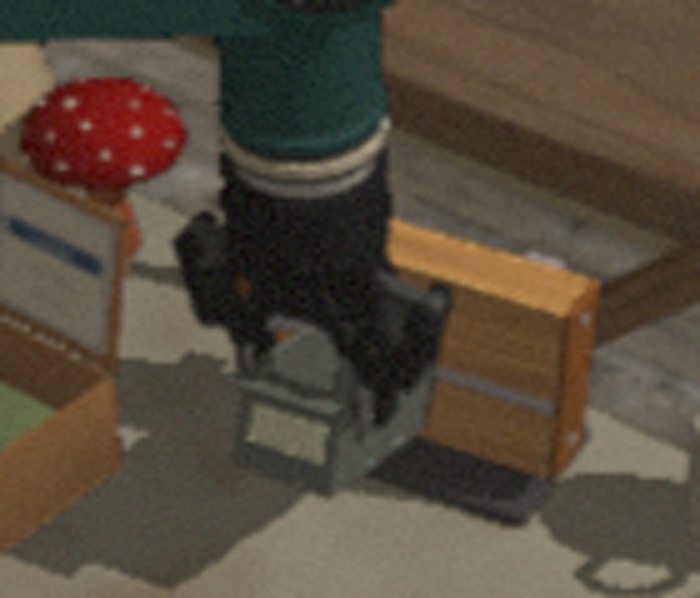

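The catch is pushing back (−3.7 N in x, the support showing in z) at about 16.8°, so the bin is resting on it. Releasing now.

Emit:
step_arm(deltas=[[[0,0,0,0,0,0,60],[0,0,0,0,0,0,20],[0,0,0,0,0,0,0],[0,0,0,0,0,0,0],[0,0,0,0,0,0,0],[0,0,0,0,0,0,0]]])

```text
time_s: 9.13
eef_pos: [0.5026, -0.2376, 0.1098]
orientation: [-0.289, 3.064, 0.008]
wrist_force: [-0.0, -0.7, 0.2]
opening: 0.0854
```

```bash
python3 - <<'E'
from h import *
C,o=cur(); print(o["wrist_force"],o["opening"],o["time_s"])
im,d=bot.read_camera("wrist"); cv2.imwrite("pics/w8.png",im); W=wcloud(cv2.medianBlur(d,3),C); S=np.linalg.inv(Tstand()); P=W@S[:3,:3].T+S[:3,3]-[0,0,E]
for r in range(160,340,10): print(r,(P[r,255]*1000).round(1))
# ledge top tilt
L=P[215:245,180:330].reshape(-1,3); A=np.c_[L[:,0],np.ones(len(L))]; s=np.linalg.lstsq(A,L[:,2],rcond=None)[0]; print("tilt",np.degrees(np.arctan(-s[0])))
E
```

```text
[-0.02568139 -0.70796575  0.20502702] 0.08538263594753007 9.1333
160 [-118.1    1.4  -27.4]
170 [-116.1    1.3  -17.4]
180 [-115.1    1.2   -5.8]
190 [-124.3    0.9   30.8]
200 [-120.4    0.9   29.7]
210 [-116.5    0.9   29.3]
220 [-112.2    1.    28.3]
230 [-107.7    1.    27.1]
240 [-66.3   1.8 -39.9]
250 [-58.8   1.8 -41.3]
260 [-50.8   1.9 -43. ]
270 [-42.5   2.  -44.8]
280 [-34.    2.  -46.4]
290 [-24.8   2.1 -48.5]
300 [-15.6   2.2 -50. ]
310 [-12.4   2.1 -44.2]
320 [-11.5   2.1 -36. ]
330 [ -9.3   2.  -29.9]
tilt 56.48987374755383
```

View pics/w8.png

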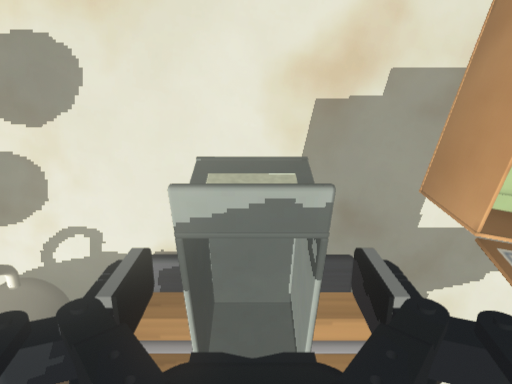

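The bin is free (wrist force about 0) and still tilted roughly 11–12° by the floor and ledge heights. I'll withdraw and check it again.

Emit:
step_arm(deltas=[[[0,0,-0.015,0,0,0,0],[0,0,-0.025,0,0,0,0],[0,0,-0.03,0,0,0,0],[0,0,-0.03,0,0,0,0],[0,0,0,0,0,0,255],[0,0,0,0,0,0,255]]])

```text
time_s: 9.68
eef_pos: [0.4971, -0.2395, 0.2126]
orientation: [-0.288, 3.059, 0.002]
wrist_force: [-0.7, 0.4, -0.4]
opening: 0.0641
```

```bash
python3 - <<'E'
from h import *
C,o=cur(); print(C[:3,3],o["wrist_force"],o["opening"],o["time_s"])
im,d=bot.read_camera("wrist"); cv2.imwrite("pics/w9.png",im); W=wcloud(cv2.medianBlur(d,3),C); S=np.linalg.inv(Tstand()); P=W@S[:3,:3].T+S[:3,3]-[0,0,E]
for r in range(120,384,8): print(r,(P[r,255]*1000).round(1))
E
```

```text
[ 0.49709997 -0.23954281  0.21257564] [-0.72174984  0.41164922 -0.36440423] 0.0640532001693913 9.6833
120 [-112.3    1.1 -112.4]
128 [-104.2    1.2 -111.9]
136 [-125.9    0.5   29.2]
144 [-121.     0.5   29.7]
152 [-115.7    0.6   29. ]
160 [-110.1    0.6   27.7]
168 [-104.3    0.7   26.2]
176 [-77.3   1.  -37.5]
184 [-69.5   1.1 -38.9]
192 [-61.3   1.1 -40.9]
200 [-52.8   1.2 -42.9]
208 [-44.3   1.3 -44.5]
216 [-35.3   1.3 -46.5]
224 [-26.2   1.4 -48.4]
232 [-16.6   1.4 -50.6]
240 [-12.1   1.4 -43.2]
248 [-10.2   1.4 -32. ]
256 [ -8.    1.4 -22.1]
264 [ -5.6   1.4 -13.1]
272 [-4.1  1.3 -3.5]
280 [-2.   1.3  4.6]
288 [6.7 1.4 3.6]
296 [ 8.1  1.3 11.9]
304 [ 0.   1.2 31.3]
312 [-0.2  1.2 40.2]
320 [ 5.3  1.2 42.1]
328 [12.7  1.2 42. ]
336 [20.4  1.3 41.8]
344 [28.   1.3 41.8]
352 [ 256.6    3.4 -168. ]
360 [-1.018e+02  1.000e-01  1.749e+02]
368 [-1.034e+02  1.000e-01  1.786e+02]
376 [-1.036e+02  1.000e-01  1.809e+02]
```

View pics/w9.png

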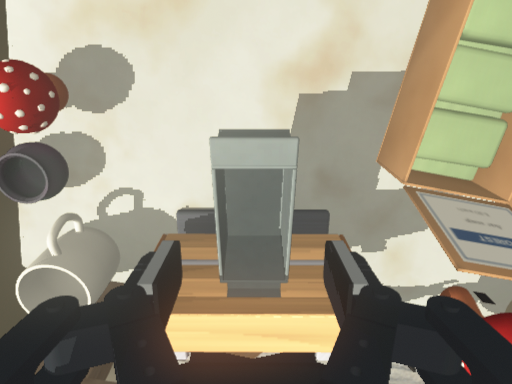

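```bash
cat >> h.py <<'E'
def ttop(x,y,z): # vertical tool, TCP at stand (mm), z above E
    S=Tstand(); R=S[:3,:3]@np.array([[-1,0,0],[0,1,0],[0,0,-1.]]).T
    return T(R,(S@np.array([x/1e3,y/1e3,E+z/1e3,1]))[:3])
E
python3 - <<'E'
from h import *
C,o=cur(); g=ttop(-120,0.5,45); print(g[:3,3],joints_est(g),wrist(g[:3,:3],joints_est(g)[0],85)); planL(C,g,N=4,hand=255)
E
```

```text
[ 0.46245578 -0.24428269  0.1568    ] (np.float64(-34.05702844518317), np.float64(0.5230099286655526), np.float64(0.4768)) [   0.           95.         -134.65702845]
[[[0.0094,0.0003,0.0128,-0,0.9,0,255],[0.0092,0.0003,0.0129,-0,0.9,0,255],[0.009,0.0003,0.0131,-0,0.9,0,255],[0.0088,0.0003,0.0132,-0,0.9,0,255]]]
```

Emit:
step_arm(deltas=[[[0,0,0,0,0,0,255],[0,0,0,0,0,0,255],[0,0,0,0,0,0,255],[0.0094,0.0003,0.0128,0,0.9,0,255],[0.0092,0.0003,0.0129,0,0.9,0,255],[0.009,0.0003,0.0131,0,0.9,0,255],[0.0088,0.0003,0.0132,0,0.9,0,255],[0,0,0,0,0,0,255]]])

```text
time_s: 10.4
eef_pos: [0.4595, -0.2428, 0.1518]
orientation: [0.293, -3.122, -0.007]
wrist_force: [-0.2, 0.3, -0.1]
opening: 0.0001
```

```bash
python3 - <<'E'
from h import *
C,o=cur(); S=np.linalg.inv(Tstand())@C; print((S[:3,3]-[0,0,E])*1000,o["wrist_force"],o["opening"],o["time_s"])
D=np.linalg.inv(C)@ttop(-120,.5,45); print(D[:3,3]*1000)
im,d=bot.read_camera("wrist"); cv2.imwrite("pics/w10.png",im)
E
```

```text
[-122.6666053     2.48846015   40.02684583] [-0.17663012  0.33747894 -0.14679222] 0.00010622490193193485 10.4
[-2.63687016 -1.96928072 -4.99658575]
```

View pics/w10.png

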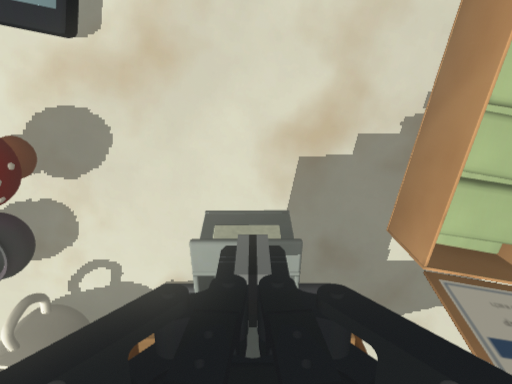

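Emit:
step_arm(deltas=[[[-0.0026,-0.002,0,0,0,0,255],[0,0,0.004,0,0,0,255],[0,0,0.004,0,0,0,255],[0,0,0.003,0,0,0,255],[0,0,0.003,0,0,0,255]]])

```text
time_s: 10.87
eef_pos: [0.4652, -0.2456, 0.1422]
orientation: [-0.294, 3.126, -0.002]
wrist_force: [-0.3, 0.1, 3.2]
opening: -0.0002
```

Emit:
step_arm(deltas=[[[0,0,0.003,0,0,0,255],[0,0,0.003,0,0,0,255],[0,0,0.003,0,0,0,255]]])

```text
time_s: 11.12
eef_pos: [0.4645, -0.2461, 0.1342]
orientation: [-0.294, 3.127, -0.003]
wrist_force: [-2.7, -0.0, 5.0]
opening: 0.0002
```

Emit:
step_arm(deltas=[[[0,0,0.003,0,0,0,255],[0,0,0.003,0,0,0,255],[0,0,0.003,0,0,0,255],[0,0,0.003,0,0,0,255]]])

```text
time_s: 11.45
eef_pos: [0.4652, -0.2456, 0.1209]
orientation: [-0.294, 3.126, -0.002]
wrist_force: [-1.2, 0.2, 2.4]
opening: -0.0
```

Emit:
step_arm(deltas=[[[0,0,0.003,0,0,0,255],[0,0,0.003,0,0,0,255],[0,0,0,0,0,0,255]]])

```text
time_s: 11.7
eef_pos: [0.4648, -0.2457, 0.1151]
orientation: [-0.294, 3.127, -0.001]
wrist_force: [-1.6, 0.5, 3.0]
opening: -0.0002
```

Emit:
step_arm(deltas=[[[0,0,0.003,0,0,0,255],[0,0,0.003,0,0,0,255],[0,0,0,0,0,0,255]]])

```text
time_s: 11.95
eef_pos: [0.4642, -0.2462, 0.1128]
orientation: [0.294, -3.128, 0.004]
wrist_force: [-10.7, 1.8, 18.0]
opening: -0.0002
```

```bash
python3 - <<'E'
from h import *
C,o=cur(); S=np.linalg.inv(Tstand())@C; print((S[:3,3]-[0,0,E])*1000,o["wrist_force"],o["time_s"])
im,d=bot.read_camera("scene"); cr=im[90:220,200:340]; cv2.imwrite("pics/s11.png",cv2.resize(cr,None,fx=5,fy=4.6,interpolation=cv2.INTER_CUBIC))
E
```

```text
[-118.64876135   -1.68144901    1.02446404] [-10.71381457   1.7954166   18.03556397] 11.95
```

View pics/s11.png

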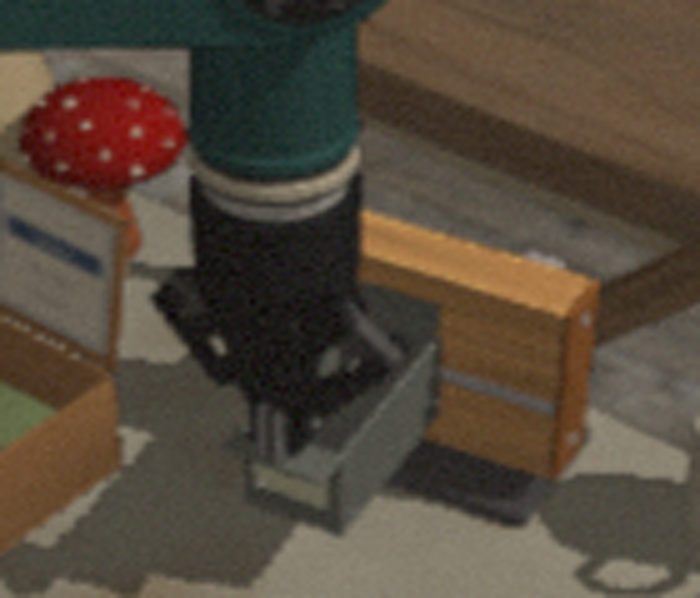

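The bin now appears level, and the push meets a firm stop at 18 N. I'll lift off and check.

Emit:
step_arm(deltas=[[[0,0,-0.01,0,0,0,255],[0,0,-0.02,0,0,0,255],[0,0,-0.03,0,0,0,255],[0,0,-0.03,0,0,0,255],[0,0,-0.02,0,0,0,255],[0,0,0,0,0,0,255]]])

```text
time_s: 12.5
eef_pos: [0.4675, -0.2466, 0.2246]
orientation: [-0.294, 3.117, -0.01]
wrist_force: [1.2, 0.1, 0.5]
opening: -0.0
```

```bash
python3 - <<'E'
from h import *
C,o=cur(); print(C[:3,3],o["wrist_force"],o["time_s"])
im,d=bot.read_camera("wrist"); cv2.imwrite("pics/w12.png",im); W=wcloud(cv2.medianBlur(d,3),C); S=np.linalg.inv(Tstand()); P=W@S[:3,:3].T+S[:3,3]-[0,0,E]
for c in (225,):
  for r in range(150,330,8): print(r,(P[r,c]*1000).round(1))
im,d=bot.read_camera("scene"); cr=im[90:250,200:380]; cv2.imwrite("pics/s12.png",cv2.resize(cr,None,fx=4,fy=3.7,interpolation=cv2.INTER_CUBIC))
W=cloud("scene",cv2.medianBlur(d,3)); P=W@S[:3,:3].T+S[:3,3]-[0,0,E]
k=(np.abs(P[...,1]+.028)<.005)&(P[...,0]>-.11)&(P[...,0]<.01)&(P[...,2]>-.07)&(P[...,2]<.01); q=P[k]*1000
for a in range(-100,0,20):
    s=q[np.abs(q[:,0]-a)<6]; 
    if len(s)>4: print("side",a,np.percentile(s[:,2],[2,98]).round(1))
E
```

```text
[ 0.46749917 -0.24655707  0.224554  ] [1.229865   0.13364587 0.53014581] 12.5
150 [-121.4  -33.4 -112.2]
158 [-112.4  -33.6 -112.6]
166 [-103.7  -33.7 -111.4]
174 [-124.8  -23.9    1.5]
182 [-118.3  -24.1    1.5]
190 [-112.2  -24.1    2.6]
198 [-102.7  -25.    -5.7]
206 [-96.5 -25.   -4.1]
214 [-90.4 -24.9  -1.8]
222 [-83.7 -25.   -1.2]
230 [-77.4 -25.    0.7]
238 [-70.9 -25.    1.9]
246 [-124.4  -14.1  120.8]
254 [-124.2  -13.5  127.8]
262 [-123.9  -13.   133.7]
270 [-124.2  -12.4  140.3]
278 [-131.1  -10.9  156.8]
286 [-129.7  -10.8  159.3]
294 [-129.6  -10.4  163.4]
302 [-129.5  -10.1  167.2]
310 [-133.9   -9.2  176.9]
318 [-135.1   -8.8  181.5]
326 [-134.5   -8.6  183.9]
side -100 [-55.9   0.5]
side -80 [-56.4  -0.4]
side -60 [-55.3   1.5]
side -40 [-54.3   1. ]
side -20 [-58.3   0.8]
```

View pics/w12.png

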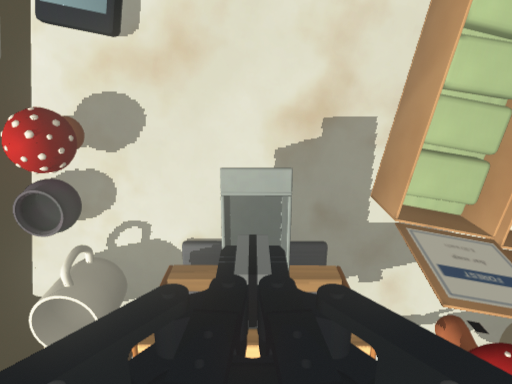

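View pics/s12.png

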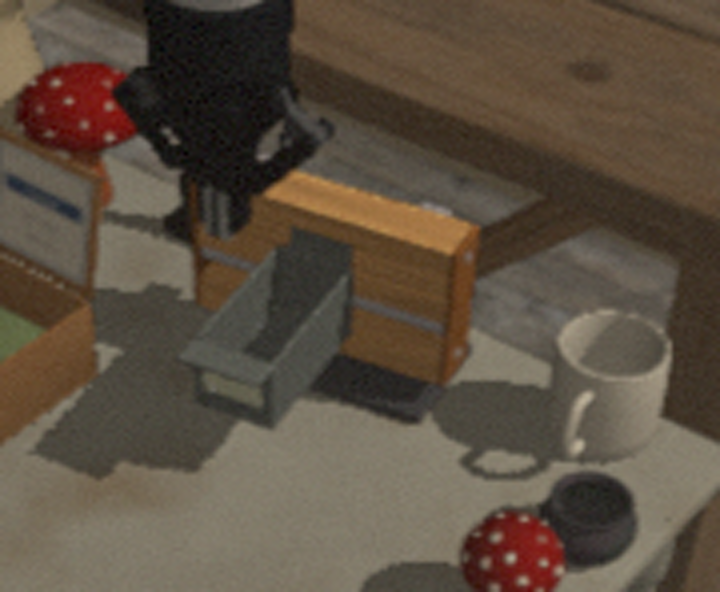

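Emit:
step_arm(deltas=[[[0.02,0,-0.02,0,0,0,255],[0.025,0,-0.02,0,0,0,255],[0.025,0,-0.02,0,0,0,255],[0.02,0,-0.02,0,0,0,255],[0.01,0,0,0,0,0,255],[0,0,0,0,0,0,255],[0,0,0,0,0,0,255]]])

```text
time_s: 13.18
eef_pos: [0.3664, -0.2637, 0.2967]
orientation: [-0.293, 3.128, 0.003]
wrist_force: [-0.1, -0.3, -0.3]
opening: -0.0002
```

```bash
python3 - <<'E'
from h import *
C,o=cur(); print(C[:3,3],o["wrist_force"],o["time_s"])
im,d=bot.read_camera("wrist"); cv2.imwrite("pics/w13.png",im); W=wcloud(cv2.medianBlur(d,3),C); S=np.linalg.inv(Tstand()); P=W@S[:3,:3].T+S[:3,3]-[0,0,E]
Q=P*1000
led=(np.abs(Q[...,1])<25)&(Q[...,2]>-3)&(Q[...,2]<8)&(Q[...,0]<-105)&(Q[...,0]>-140); q=Q[led]; print("ledge",len(q),np.percentile(q[:,0],[2,98]),np.median(q[:,2]),"slope",np.degrees(np.polyfit(q[:,0],q[:,2],1)[0]))
fl=(np.abs(Q[...,1])<15)&(Q[...,2]<-45)&(Q[...,2]>-60)&(Q[...,0]>-90)&(Q[...,0]<-12); q=Q[fl]; print("floor",len(q),np.median(q[:,2]),np.degrees(np.polyfit(q[:,0],q[:,2],1)[0]) if len(q)>9 else None)
bw=(np.abs(Q[...,1])<15)&(Q[...,2]<-8)&(Q[...,2]>-48)&(np.abs(Q[...,0])<14); q=Q[bw]; print("inner back",len(q),np.median(q[:,0]),np.degrees(np.polyfit(q[:,2],q[:,0],1)[0]) if len(q)>9 else None)
pf=(np.abs(Q[...,1])>35)&(np.abs(Q[...,1])<90)&(Q[...,2]>24)&(Q[...,2]<40)&(np.abs(Q[...,0])<8); print("panel front",pf.sum(),np.median(Q[pf][:,0]))
im,d=bot.read_camera("top"); cv2.imwrite("pics/t13.png",im); W=cloud("top",d)
for n,a in (("top",W),):
  for u,v in [(333,125),(349,167),(349,197),(197,129)]: print(u,v,a[v,u].round(3))
im0=cv2.imread("pics/top0.png"); df=cv2.absdiff(im,im0).max(2)
for nm,(a,b,c,e) in dict(mug=(315,350,108,155),vot=(336,364,152,182),toad=(335,364,183,212),hare=(185,210,118,140)).items(): print(nm,(df[c:e,a:b]>40).sum())
E
```

```text
[ 0.36640128 -0.26372333  0.29671746] [-0.11859095 -0.25520047 -0.27625534] 13.1833Traceback (most recent call last):
  File "<stdin>", line 5, in <module>
    return _quantile_unchecked(
        a, q, axis, out, overwrite_input, method, keepdims, weights)
    return _ureduce(a,
                    func=_quantile_ureduce_func,
    ...<5 lines>...
                    overwrite_input=overwrite_input,
                    method=method)
    r = func(a, **kwargs)
    result = _quantile(arr,
                       quantiles=q,
    ...<2 lines>...
                       out=out,
                       weights=wgt)
    slices_having_nans = np.isnan(arr[-1, ...])
                                  ~~~^^^^^^^^^
IndexError: index -1 is out of bounds for axis 0 with size 0
```

View pics/w13.png

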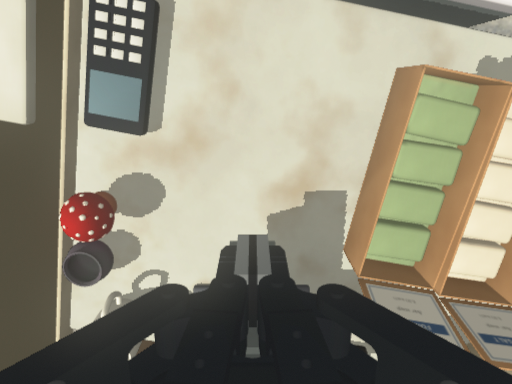

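```bash
python3 - <<'E'
from h import *
im,d=bot.read_camera("top"); cv2.imwrite("pics/t13.png",im); S=np.linalg.inv(Tstand())
def an(n,d,im):
    W=cloud(n,cv2.medianBlur(d,3)); Q=(W@S[:3,:3].T+S[:3,3]-[0,0,E])*1000
    for nm,m in dict(ledge=(np.abs(Q[...,1])<25)&(np.abs(Q[...,2]-4)<5)&(Q[...,0]<-112)&(Q[...,0]>-140),
      floor=(np.abs(Q[...,1])<18)&(Q[...,2]<-45)&(Q[...,2]>-62)&(Q[...,0]>-95)&(Q[...,0]<-8),
      back=(np.abs(Q[...,1])<20)&(Q[...,2]<-5)&(Q[...,2]>-45)&(np.abs(Q[...,0])<10),
      side=(np.abs(Q[...,1]+28)<4)&(Q[...,2]<-5)&(Q[...,2]>-50)&(Q[...,0]>-105)&(Q[...,0]<-3),
      panel=(np.abs(Q[...,1])>35)&(np.abs(Q[...,1])<90)&(Q[...,2]>24)&(Q[...,2]<40)&(np.abs(Q[...,0])<8)).items():
        q=Q[m]
        if len(q)>5: print(n,nm,len(q),"x",np.percentile(q[:,0],[2,50,98]).round(1),"z",np.percentile(q[:,2],[2,50,98]).round(1),"dz/dx deg",np.degrees(np.polyfit(q[:,0],q[:,2],1)[0]).round(1),"dx/dz deg",np.degrees(np.polyfit(q[:,2],q[:,0],1)[0]).round(1))
an("top",d,im)
im2,d2=bot.read_camera("scene"); an("scene",d2,im2)
im0=cv2.imread("pics/top0.png"); df=cv2.absdiff(im,im0).max(2)
for nm,(a,b,c,e) in dict(mug=(315,350,108,155),vot=(336,364,152,182),toad=(335,364,183,212),hare=(185,210,118,140)).items(): print(nm,(df[c:e,a:b]>40).sum())
print(bot.get_obs()["time_s"])
E
```

```text
top ledge 48 x [-122.9 -115.7 -112.1] z [1.1 3.2 5.1] dz/dx deg -5.6 dx/dz deg -51.5
top floor 498 x [-93.5 -51.6 -10. ] z [-56.  -53.6 -51.6] dz/dx deg 1.0 dx/dz deg 573.7
top back 36 x [-3.5 -2.8 -2.3] z [-42.2 -25.8 -11.4] dz/dx deg -821.9 dx/dz deg -0.8
top side 26 x [-100.   -53.4   -4.7] z [-37.3 -27.9  -7.5] dz/dx deg -3.2 dx/dz deg -34.3
top panel 56 x [0.2 0.6 1.7] z [25.5 31.7 40. ] dz/dx deg 99.8 dx/dz deg 0.6
scene ledge 95 x [-126.5 -120.  -112.3] z [-0.7  1.4  2.8] dz/dx deg 5.0 dx/dz deg 135.4
scene floor 75 x [-52.8 -31.5  -9.1] z [-54.7 -53.6 -51.6] dz/dx deg 0.4 dx/dz deg 101.8
scene back 126 x [-3.3 -1.3  0.5] z [-43.  -20.4  -5.4] dz/dx deg -87.3 dx/dz deg -0.6
scene side 246 x [-103.1  -55.6   -4.2] z [-49.  -26.7  -5.4] dz/dx deg -1.0 dx/dz deg -5.3
scene panel 199 x [0.9 2.4 4.9] z [24.5 32.8 39.8] dz/dx deg 47.3 dx/dz deg 2.1
mug 0
vot 0
toad 0
hare 0
13.3333
```

View pics/t13.png

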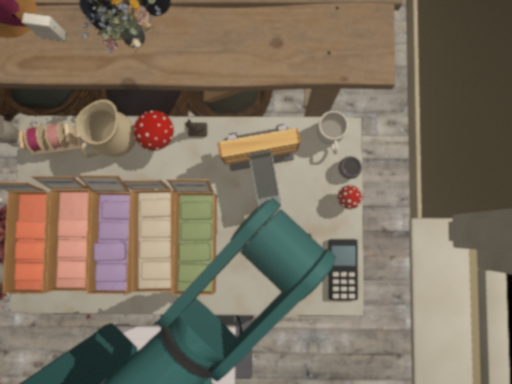

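```bash
python3 -c "
from rig import bot
print(bot.finish_job())"
```

```text
the job is handed in; nothing more can be done
None
```

The bin is hung on the panel, level and flush as far as I could measure, and I handed the job in at about 13.3 s. I fed the hook into the upper slot with the bin's front about 43° up, then swung the front down to the spring catch. I let go there, backed off, and pushed the front ledge down with shut fingers until it met a firm stop at about 18 N.

Last checks:
- **Level:** the bin floor slopes 0.4–1.0° and the back wall leans under 1°.
- **Flush:** in the top view, the inner back wall is 3.4 mm in front of the panel face. With a 3 mm wall, that leaves about 0.4 mm.
- **Bystanders:** the before and after top views show no change at the mug, toadstool, votive or hare.
- **Arm:** it is clear of everything, with wrist force about 0.

Readings that disagreed:
- **Tilt on the catch:** after release the bin sat at about 12°, not the nominal 16°, but it stayed there, still tilted, until I pushed it.
- **Scene camera:** it places the panel face about 2.5 mm farther back than the top and wrist cameras do.
- **Ledge height and slope:** the ledge read 1–3 mm instead of 4 mm above the slot edge. Its few points gave slopes of ±5° in opposite directions, so I relied on the floor and back wall instead.

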